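# Gauge held flush on the sloped test panel

## Task

Take a paint-film reading on the sprayed blue panel in the tilting stand: lift the lid off the grey storage box by its black knob and set it down flat on free bench, knob up, then take the film gauge out of the box. Lay the underside of the gauge flush on the sloped panel, lengthways up the slope and wholly inside the masking-tape border, with its display facing out, and finish while still gripping it and pressing it lightly against the panel. Leave the stand at its angle and do not disturb the tin, the cup or the tape roll.

Things in the scene. Friction and masses are not known exactly. Their poses are not given: they have to be found in the camera images.
- gauge_box: grey open-topped storage box, loose, 0.9 kg; outside 176 (x) x 152 (y) x 46 mm high (180 x 159 over the rim bead), walls 4 mm, floor 6 mm thick; holds the film gauge, closed by the loose lid. Left or right of the panel stand, turned up to 17 degrees. Origin: centre of its underside, z up
- box_lid: white loose lid on the gauge box, 184 x 160 mm, 0.13 to 0.21 kg; a 7 mm lip below it drops inside the box rim with 4 to 5 mm of play. Origin: centre of the lip's lower edge (z = 0 on the bench, 40 mm on the box); its top is 12 mm above the origin. Free bench for it: the outer side of the box (away from the stand), about 0.22 m from the box centre in y
- lid_knob (a point): point on the axis of the lid's round black knob, 29 mm above the lid's origin. The knob rises from 12 to 41 mm above the lid's origin, 18 mm across at its waist, 28 mm across at its widest (24 to 36 mm above the origin)
- film_gauge: paint film gauge, black, display on top, grey probe at its +x end, 126 (x) x 58 (y) x 26 mm, 0.11 to 0.2 kg, display up in the box, x within 6 degrees of the box's. Origin: middle of its flat underside (solid from -62 to +49 mm in x, 56 mm across), z out of the display. Grip it across its width, fingertips about 5 mm above its underside. It reads while pressed flat with about 3 to 20 N
- gauge_end_a (a point): point level with the gauge's underside at the far +x end of its outline, 64 mm from its origin, on the centreline
- gauge_end_b (a point): point level with the gauge's underside at the -x end of its outline, 62 mm from its origin, on the centreline
- panel_stand: dark steel stand fixed to the bench, base 210 (x) x 164 (y) mm, with a plate hinged 95 mm in front (-x) of its origin, 34 mm up, far edge raised: slope of 10 to 23 degrees, facing its -x side; the stand is turned up to 17 degrees. The hinge is locked stiff. Slotted quadrants and black knobs stand up to 92 mm out beside the plate. Origin: centre of its underside, z up
- panel_face (a point): centre of the sloped blue panel's upper face. x points up the slope, y across it, z is the face's outward normal. The panel is 200 (x) x 140 (y) mm with 15 mm of masking tape round its border: 170 x 110 mm is bare paint. It is flat (the tape has no thickness to speak of); only the lip below its lower edge stands 4 mm above it
- panel_top_edge (a point): middle of the upper edge of the panel's plate, 104 mm up the slope from panel_face
- tin_red: small paint tin, 74 mm across, 62 mm high, loose bystander behind the work. Origin: centre of its underside
- mixing_cup: clear mixing cup, 140 mm across, 85 mm high, loose bystander behind the work. Origin: centre of its underside
- masking_tape: roll of masking tape lying flat, 104 mm across, 24 mm high, loose bystander behind the work at the left. Origin: centre of its underside

How it is judged:
On the way, in this order (a step that is already met when the one before it is completed fails the run):
1. the lid lies flat on the bench, knob up, let go of (height (world z) of box_lid below 0.01 m and angle between box_lid's own z axis and vertical below 0.08 rad and contact force between the fingers and box_lid below 0.1 N and linear speed of box_lid below 0.03 m/s), for 0.2 s.
2. the gauge is gripped and lifted clear of the box (height (world z) of film_gauge above 0.055 m and contact force between the fingers and film_gauge above 1 N and contact force between film_gauge and gauge_box below 0.1 N and contact force between film_gauge and panel_stand below 0.1 N), for 0.2 s.
At the end, for the whole second after the job is handed in: Gauge still gripped, flush on the panel: within 2.9 degrees, underside ends within 3 mm of the face, inside the bare paint (end points within 26 mm of the centreline), pressed with 2.5 to 22 N; lid flat on the bench, knob up; plate top edge within 8 mm of its start (angle between the z axis of film_gauge and the z axis of panel_face, either way round below 0.05 rad and z of gauge_end_a in the frame of panel_face between -0.003 and 0.003 m and z of gauge_end_b in the frame of panel_face between -0.003 and 0.003 m and x of gauge_end_a in the frame of panel_face between -0.085 and 0.085 m and x of gauge_end_b in the frame of panel_face between -0.085 and 0.085 m and y of gauge_end_a in the frame of panel_face between -0.026 and 0.026 m and y of gauge_end_b in the frame of panel_face between -0.026 and 0.026 m and contact force between film_gauge and panel_stand between 2.5 and 22 N and contact force between the fingers and film_gauge above 2 N and contact force between film_gauge and gauge_box below 0.1 N and linear speed of film_gauge below 0.02 m/s and height (world z) of box_lid below 0.01 m and angle between box_lid's own z axis and vertical below 0.08 rad and distance of panel_top_edge from where it was at the start of the episode below 0.008 m); the arm keeps its last pose, push and grip.
It fails at once if the stand's plate is pushed out of its angle (distance of panel_top_edge from where it was at the start of the episode above 0.012 m).
It fails at once if the gauge is rammed against the panel (over 40 N) (contact force between film_gauge and panel_stand above 40 N).
It fails at once if the lid is dropped on the bench (height (world z) of box_lid below 0.03 m and linear speed of box_lid above 0.8 m/s).
It fails at once if the tin, the cup or the tape roll is disturbed (distance of any of tin_red, mixing_cup, masking_tape from where it was at the start of the episode above 0.02 m).
It also fails if it takes over 64 s, if anything falls off the work surface, if the arm or the gripper's body presses on something with over 40 N, if the wrist force passes 120 N, or if a joint passes its speed limit or range.

## Robot

A 6-joint arm with a two-finger parallel gripper is mounted at the origin on a cart in front of the work surface, level with it; the furniture and walls round the work are solid. World frame = base frame: x ahead of the robot, y to its left, z up, the work surface at z = 0. Lengths are in m, angles in rad, forces in N, time in s.
With the tool pointing down it reaches from about 0.2 to 0.875 m from the base axis. Payload 3.4 kg.
Tool frame: the origin (TCP) lies between the finger pads; the fingertips stand 25 mm ahead of it and the grasp point (between the pads) lies 6 mm ahead of it (r.nose_length is the z of the fingertips in the tool frame, in m); z points along the fingers, y is the line along which they close (so a half turn about z gives the same grasp; the last joint's range is limited). The gripper opens to 94 mm and grips with 3 to 60 N. Pads are 16 mm wide; open, the fingers measure 119 mm over their backs; the gripper's body (75 mm by 177 mm) begins 78 mm behind the grasp point.
Start: joints at [1.221, 0.276, 1.505, -0, 1.361, -0.121], TCP at [0.13, 0.56, 0.23] pointing down, gripper open.
Joint ranges: [-2.89, 2.89], [-0.75, 2.08], [0.22, 2.7], [-1.18, 4.32], [0.11, 2.71], [-2.7, 2.7]. Speed limits (rad/s): [2.57, 2.57, 3.14, 3.14, 3.14, 3.14].

## Interface

Orientations are given as a unit quaternion [w, x, y, z].
In Python, from plant import r, gripper_to, inverse_kinematics, vision, models, telemetry gives the robot as it stands. Calls block until the motion is done:
- r.move_to(position, orientation): joint-space move of the TCP to a pose.
- r.move_l(position, rot=None, vel=0.15, guard=None): straight line of the TCP; rot=None keeps the orientation; vel is the mean speed in m/s. With guard (N) it stops when the force on the tool has changed by that much, and returns True; else False.
- r.movej(angles): joint-space move.
- gripper_to(opening, f_grip=None): finger opening in m; f_grip is the grip in N (None keeps the last); returns when the fingers have stopped.
- r.hold(seconds).
- inverse_kinematics(position, orientation): joint angles nearest the present ones, or None.
- vision.snapshot(name): name is "scene" or "top" or "wrist"; returns the picture (400x640x3 uint8, red, green, blue); there is no depth.
- vision.get_calibration(name): a dict with "fx", "fy", "cx", "cy" (pixels), "position" and "orientation" of the camera in the world. Camera axes: x right, y down, z forward; pixel columns grow to the right and rows downward; lengths in m; the calibration is good to about 2 mm. A picture is of the moment at which its call begins: read the wrist's pose just before it. get_calibration takes no time and is no camera call; for the wrist camera it gives the pose at the moment of the call.
A pose or a line that the arm cannot do raises r.PlanningError and nothing moves.
- r.sign_off(): hands the job in; it is judged then, once.
Trained networks look in the newest picture that a camera, given by its name, has taken for a name from the list of things; names that differ only in an ending like _2 or _b are one class to them, and where a whole thing is asked for, a point or a joint stands for the part that bears it (a point fixed in the world has none). Each returns a list of dicts, best first, with "score" (0 to 1); they miss things now and then, are a little off and sometimes report something else, mostly with a low value. They report only what shows in the picture. A call takes as long as a camera call.
- models.boxes_of(thing, camera): "at" ([x, y, z] in m, in world coordinates, good to about 4 mm: the middle of the surface that is visible of it).
- models.regions_of(thing, camera): "pixels" (400x640 bool, what is visible of it).
- models.mark_of(thing, camera): "at" ([x, y, z] in m, in world coordinates, good to about 4 mm: a listed point, or the origin of a listed thing).
Readings, each from a call of its own:
- telemetry.current_t(): time.
- telemetry.current_joints(): joint angles.
- telemetry.current_dq(): joint speeds.
- telemetry.current_joint_efforts(): joint torques, N m.
- telemetry.current_ee_pos(): TCP position.
- telemetry.current_tool_rot(): TCP orientation.
- telemetry.current_wrist_force(): force on the tool from outside, world axes, zero at the start.
- telemetry.current_torque(): the same for the moment, N m.
- telemetry.current_opening(): finger opening in m.
- telemetry.current_finger_force(): force on a finger pad.
Only numpy, scipy, OpenCV 4.12 (cv2) and the standard library are available. Lean on these libraries where they do the work, as an engineer would, in place of code of your own. Each camera call takes 0.05 s, during which the arm holds its last target. There are 200 camera calls.

## Working session

There is one attempt and no reset: what is moved stays moved. The work goes in short steps, each a Python script; the robot and the scene stay as the last script left them, time stands still between calls to the robot, and variables do not carry over. Pictures are saved under pics/ and viewed, at most 10 in all, crops included, and the job is handed in when it is done.

```bash
ls; mkdir -p pics; cat > h.py <<'E'
import numpy as np, cv2
from scipy.spatial.transform import Rotation as R
from plant import r, gripper_to, inverse_kinematics, vision, models, telemetry as T
def mat(q): return R.from_quat([q[1],q[2],q[3],q[0]]).as_matrix()
def quat(M):
    x,y,z,w=R.from_matrix(M).as_quat(); return [w,x,y,z]
def frame(z,y):
    z=np.array(z,float)/np.linalg.norm(z); y=np.array(y,float); y-=z*(y@z); y/=np.linalg.norm(y)
    return np.column_stack([np.cross(y,z),y,z])
def ray(c,u,v):
    d=mat(c["orientation"])@np.array([(u-c["cx"])/c["fx"],(v-c["cy"])/c["fy"],1]); return np.array(c["position"]),d
def onz(c,u,v,z):
    p,d=ray(c,u,v); return p+d*(z-p[2])/d[2]
def proj(c,P):
    q=mat(c["orientation"]).T@(np.array(P)-c["position"]); return np.array([c["fx"]*q[0]/q[2]+c["cx"],c["fy"]*q[1]/q[2]+c["cy"]])
def save(n,im): cv2.imwrite("pics/"+n,cv2.cvtColor(im,cv2.COLOR_RGB2BGR))
E
python3 - <<'E'
from h import *
ims=[]
for c in ["scene","top"]:
    im=vision.snapshot(c); save(c+"0.png",im); k=vision.get_calibration(c)
    print(c,np.round(k["position"],3),np.round(mat(k["orientation"])[:,2],2),k["fx"])
    for t in ["gauge_box","box_lid","lid_knob","panel_stand","panel_face","panel_top_edge","tin_red","mixing_cup","masking_tape"]:
        print(t,[(np.round(d["at"],3),round(d["score"],2)) for d in models.mark_of(t,c)[:2]])
E
```

```text
pics
scene [-0.144 -0.712  1.058] [ 0.48  0.56 -0.67] 498.75086320713655
gauge_box [(array([ 0.485,  0.166, -0.001]), 0.89), (array([ 0.568, -0.146,  0.098]), 0.46)]
box_lid [(array([0.483, 0.169, 0.042]), 0.61)]
lid_knob []
panel_stand [(array([ 0.464, -0.148,  0.001]), 0.63)]
panel_face []
panel_top_edge [(array([ 0.566, -0.145,  0.096]), 0.61)]
tin_red [(array([0.703, 0.027, 0.003]), 0.88)]
mixing_cup [(array([ 0.705,  0.253, -0.002]), 0.89)]
masking_tape [(array([ 0.678,  0.427, -0.003]), 0.55)]
top [0.419 0.086 1.289] [ 0.12  0.01 -0.99] 458.7894430486929
gauge_box [(array([ 0.472, -0.145,  0.064]), 0.53)]
box_lid [(array([0.483, 0.168, 0.038]), 0.64)]
lid_knob [(array([0.483, 0.171, 0.071]), 0.82)]
panel_stand [(array([ 0.466, -0.148, -0.002]), 0.73)]
panel_face [(array([ 0.468, -0.145,  0.066]), 0.72)]
panel_top_edge [(array([ 0.575, -0.15 ,  0.098]), 0.93)]
tin_red [(array([0.695, 0.026, 0.001]), 0.77)]
mixing_cup [(array([ 0.7  ,  0.256, -0.003]), 0.83), (array([ 0.469, -0.145,  0.068]), 0.39)]
masking_tape [(array([0.679, 0.432, 0.001]), 0.84), (array([ 0.465, -0.148,  0.001]), 0.45)]
```

```bash
python3 - <<'E'
import cv2
a=cv2.imread("pics/top0.png");b=cv2.imread("pics/scene0.png")
cv2.imwrite("pics/top0b.png",cv2.resize(a[60:360,40:560],None,fx=1.5,fy=1.5))
E
```

```text
(no output)
```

View pics/top0.png

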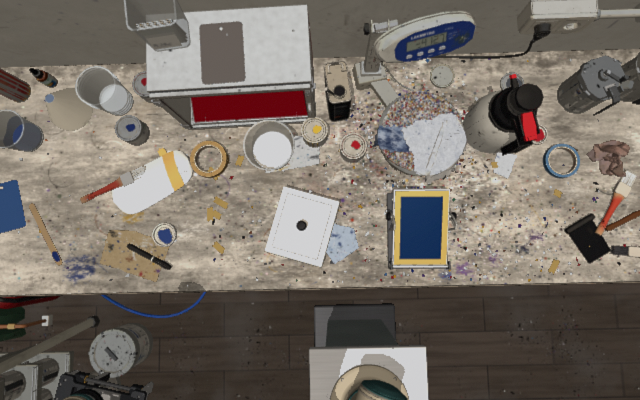

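View pics/scene0.png

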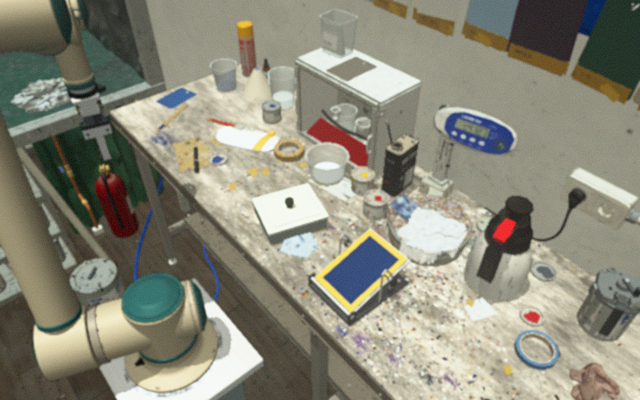

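```bash
cat >> h.py <<'E'
def quad(mask):
    cs,_=cv2.findContours(mask.astype(np.uint8),cv2.RETR_EXTERNAL,cv2.CHAIN_APPROX_NONE)
    c=max(cs,key=cv2.contourArea)
    h=cv2.convexHull(c)
    for e in np.linspace(.01,.15,60):
        q=cv2.approxPolyDP(h,e*cv2.arcLength(h,True),True)
        if len(q)==4: break
    q=q[:,0].astype(float)
    # refine: fit a line to contour points of each side
    P=c[:,0].astype(float); L=[]
    for i in range(4):
        a,b=q[i],q[(i+1)%4]; d=(b-a)/np.linalg.norm(b-a); n=np.array([-d[1],d[0]])
        s=(P-a)@d; k=(abs((P-a)@n)<2.5)&(s>.12*np.linalg.norm(b-a))&(s<.88*np.linalg.norm(b-a))
        vx,vy,x0,y0=cv2.fitLine(P[k].astype(np.float32),cv2.DIST_HUBER,0,.01,.01).ravel()
        L.append(np.cross([x0,y0,1],[x0+vx,y0+vy,1]))
    X=[np.cross(L[i-1],L[i]) for i in range(4)]
    return np.array([x[:2]/x[2] for x in X]),cv2.contourArea(c)
def bluemask(im,near):
    hsv=cv2.cvtColor(im,cv2.COLOR_RGB2HSV)
    m=cv2.inRange(hsv,(100,110,40),(125,255,200)); n,l,st,ce=cv2.connectedComponentsWithStats(m)
    u,v=np.round(near).astype(int); return l==l[v,u]
def tri(cs,uvs):
    A=np.zeros((3,3));b=np.zeros(3)
    for c,(u,v) in zip(cs,uvs):
        p,d=ray(c,u,v); d/=np.linalg.norm(d); M=np.eye(3)-np.outer(d,d); A+=M; b+=M@p
    return np.linalg.solve(A,b)
from scipy.optimize import least_squares
def panelpose(p): # x,y,z,yaw,slope
    return np.array(p[:3]), R.from_euler('ZY',[p[3],-p[4]]).as_matrix()
def fitpanel(obs,p0,hx=.085,hy=.055):
    C=np.array([[hx,hy,0],[hx,-hy,0],[-hx,-hy,0],[-hx,hy,0]])
    def res(p):
        o,M=panelpose(p); e=[]
        for c,q in obs:
            pr=np.array([proj(c,o+M@k) for k in C]); 
            e+=[(k-q[np.argmin(np.linalg.norm(q-k,axis=1))])/c["fx"]*np.linalg.norm(o-c["position"])*1e3 for k in pr]
        return np.ravel(e)
    s=least_squares(res,p0,loss='soft_l1',f_scale=3); return s.x,res(s.x)
E
python3 - <<'E'
from h import *
obs=[]; p0=[.468,-.146,.066,0.0,.29]
for n in ["top","scene"]:
    im=cv2.cvtColor(cv2.imread(f"pics/{n}0.png"),cv2.COLOR_BGR2RGB); c=vision.get_calibration(n)
    q,a=quad(bluemask(im,proj(c,p0[:3]))); print(n,np.round(q,1).tolist(),a,proj(c,p0[:3])); obs.append((c,q+0.0))
for o in (obs,obs[:1],obs[1:]):
    p,e=fitpanel(o,p0); print(np.round(p,4),np.degrees(p[3:]),np.round(e,1))
vision.snapshot("top"); c=vision.get_calibration("top")
m=models.regions_of("box_lid","top")[0]["pixels"]; q,a=quad(m); W=np.array([onz(c,u,v,.05) for u,v in q]); print(np.round(W,3),W.mean(0))
for i in range(4): d=W[(i+1)%4]-W[i]; print(np.linalg.norm(d),np.degrees(np.arctan2(d[1],d[0])))
E
```

```text
top [[441.4, 198.1], [438.8, 257.0], [401.0, 257.0], [401.0, 197.8]] 2306.0 [419.57407879 228.18019505]
scene [[369.3, 237.6], [395.1, 258.7], [350.3, 302.3], [325.0, 277.0]] 2086.0 [359.43730712 268.81659639]
[ 0.4695 -0.1468  0.0676 -0.0258  0.3418] [-1.47552724 19.58154867] [-2.1 -3.9  3.2 -4.9  0.9  2.5 -7.9  2.2 -0.5 -8.5  9.3  0.3  0.2  7.
 -7.   1.6]
[ 0.4722 -0.1633 -0.0108 -0.0223  0.2618] [-1.27713847 15.00097564] [ 1.5  0.7 -0.9 -0.7  1.1 -0.1 -1.8  0. ]
[ 0.5225 -0.097  -0.0194 -0.0456  0.3687] [-2.61188217 21.12600651] [-1.8 -2.   0.5  3.3  0.4 -0.1  0.6 -0.5]
[[0.591 0.215 0.05 ]
 [0.548 0.063 0.05 ]
 [0.373 0.119 0.05 ]
 [0.418 0.272 0.05 ]] [0.48260834 0.16741171 0.05      ]
0.15831869221787104 -105.66570719917725
0.1833895954048065 162.1854544182653
0.15972855396651972 73.72877585422981
0.18176117926742194 -18.275804458820797
```

```bash
cat > a.py <<'E'
from h import *
yaw=np.radians(-17); yb=np.array([-np.sin(yaw),np.cos(yaw),0])
q=quat(frame([0,0,-1],yb)); k=np.array([.483,.169,.069])
print(T.current_t(), inverse_kinematics([k[0],k[1],.25],q), inverse_kinematics([k[0],k[1],.25],quat(frame([0,0,-1],-yb))))
r.move_to([k[0]-.03,k[1],.26],q)
P=[];obs=[]
for i,d in enumerate([-.03,.03]):
    r.move_l([k[0]+d,k[1]-.0,.26],vel=.2)
    c=vision.get_calibration("wrist"); im=vision.snapshot("wrist"); save(f"w{i}.png",im)
    for t in ["lid_knob","box_lid"]: print(t,[(np.round(m["at"],4),round(m["score"],2)) for m in models.mark_of(t,"wrist")[:2]])
    g=[m for m in models.regions_of("box_lid","wrist")][:1]
    if g:
        qq,a=quad(g[0]["pixels"]); obs.append((c,qq)); W=np.array([onz(c,u,v,.05) for u,v in qq]); d=np.roll(W,-1,0)-W; print(np.round(qq).tolist(),W.mean(0),np.linalg.norm(d,axis=1),np.degrees(np.arctan2(d[:,1],d[:,0])))
print(T.current_t(),T.current_joints())
E
python3 a.py
```

```text
1.1 [ 2.00540401e-01  1.69197020e-01  1.59989632e+00 -4.44089210e-16
  1.37249931e+00 -1.07354995e+00] [ 2.00540401e-01  1.69197020e-01  1.59989632e+00 -4.44089210e-16
  1.37249931e+00  2.06804270e+00]
lid_knob [(array([0.4801, 0.1686, 0.0689]), 0.85)]
box_lid [(array([0.4815, 0.1684, 0.0422]), 0.74)]
[[395.0, 131.0], [385.0, 277.0], [262.0, 277.0], [255.0, 131.0]] [0.48246823 0.16841246 0.05      ] [0.18188751 0.15690871 0.18187261 0.15800171] [ -17.4451744  -106.98197513  162.89912174   73.02141417]
lid_knob [(array([0.4827, 0.1693, 0.0707]), 0.72), (array([ 0.4652, -0.1466, -0.0008]), 0.52)]
box_lid [(array([0.4824, 0.1714, 0.0434]), 0.89)]
[[382.0, 78.0], [375.0, 236.0], [247.0, 236.0], [237.0, 78.0]] [0.4831829  0.16839874 0.05      ] [0.18192942 0.15791223 0.1819965  0.15779809] [ -17.03177034 -107.04947041  162.93228379   72.92617552]
4.0417 [ 1.89831383e-01  2.06047275e-01  1.52708614e+00  1.27840378e-04
  1.40911010e+00 -1.08464676e+00]
```

View pics/w1.png

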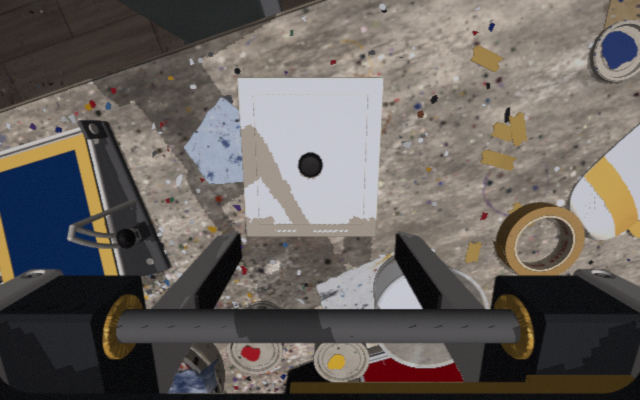

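```bash
cat > b.py <<'E'
from h import *
k=np.array([.4825,.1690]); z=.079; d=np.array([.47,.392])
gripper_to(.06); r.move_l([*k,.12],vel=.25); print("down",r.move_l([*k,z],vel=.08,guard=8))
gripper_to(.0,f_grip=25); print(T.current_opening(),T.current_finger_force(),T.current_ee_pos())
f0=np.array(T.current_wrist_force())
r.move_l([*k,z+.07],vel=.12); print(np.round(T.current_wrist_force()-f0,2),T.current_opening())
save("lift.png",vision.snapshot("scene"))
zz=T.current_ee_pos()[2]
r.move_l([*d,z+.07],vel=.2); r.move_l([*d,z-.033],vel=.15)
print("touch",r.move_l([*d,z-.045],vel=.02,guard=3),T.current_ee_pos(),T.current_opening())
gripper_to(.06); r.move_l([*d,z+.1],vel=.25); print(T.current_t())
vision.snapshot("wrist"); print([(np.round(m["at"],4),m["score"]) for m in models.mark_of("lid_knob","wrist")+models.mark_of("box_lid","wrist")])
b=np.array([.4825,.1690])
r.move_l([b[0]-.03,b[1],.26],vel=.25)
for i,dx in enumerate([-.03,.03]):
    r.move_l([b[0]+dx,b[1],.26],vel=.25)
    c=vision.get_calibration("wrist"); save(f"g{i}.png",vision.snapshot("wrist"))
    for t in ["film_gauge","gauge_end_a","gauge_end_b","gauge_box"]: print(t,[(np.round(m["at"],4),round(m["score"],2)) for m in models.mark_of(t,"wrist")[:2]])
    g=models.regions_of("film_gauge","wrist")[:1]
    if g:
        M=g[0]["pixels"]; pts=np.argwhere(M)[:,::-1].astype(np.float32); rc=cv2.minAreaRect(pts); bx=cv2.boxPoints(rc)
        W=np.array([onz(c,u,v,.032) for u,v in bx]); e=np.roll(W,-1,0)-W; print(rc,W.mean(0),np.linalg.norm(e,axis=1),np.degrees(np.arctan2(e[:,1],e[:,0])))
print(T.current_t())
E
python3 b.py
```

```text
down False
0.025728022042791374 25.000273659825325 [0.48259261 0.1689907  0.07918079]
[-0.49  0.2  -3.45] 0.02630910550498954
touch True [0.47034105 0.39228674 0.03868111] 0.025865752514326528
11.5
[(array([0.468 , 0.3933, 0.0267]), 0.96), (array([0.4716, 0.3914, 0.0017]), 0.69)]
film_gauge [(array([0.4858, 0.161 , 0.0075]), 0.7)]
gauge_end_a [(array([0.4257, 0.1799, 0.0081]), 0.85), (array([0.548 , 0.1435, 0.0076]), 0.65)]
gauge_end_b [(array([0.4257, 0.1799, 0.0081]), 0.85), (array([0.548 , 0.1435, 0.0076]), 0.65)]
gauge_box []
((316.9853210449219, 203.98614501953125), (94.33293151855469, 46.1240348815918), 88.36341857910156) [0.48049068 0.15983734 0.032     ] [0.05581195 0.12277112 0.06037459 0.12294033] [  74.66615315  -14.35955119 -105.18006327  163.51268483]
film_gauge [(array([0.4836, 0.1585, 0.0075]), 0.58), (array([ 0.464 , -0.1487, -0.0041]), 0.46)]
gauge_end_a [(array([0.5444, 0.1447, 0.0092]), 0.96), (array([0.424 , 0.1794, 0.008 ]), 0.78)]
gauge_end_b [(array([0.5444, 0.1447, 0.0092]), 0.96), (array([0.424 , 0.1794, 0.008 ]), 0.78)]
gauge_box []
((303.738037109375, 158.95046997070312), (100.59956359863281, 47.44206237792969), 87.70938873291016) [0.48226099 0.16012764 0.032     ] [0.05530292 0.12154973 0.05994686 0.12181194] [  75.11235687  -14.3334523  -104.67878486  163.48097771]
13.9917
```

View pics/g1.png

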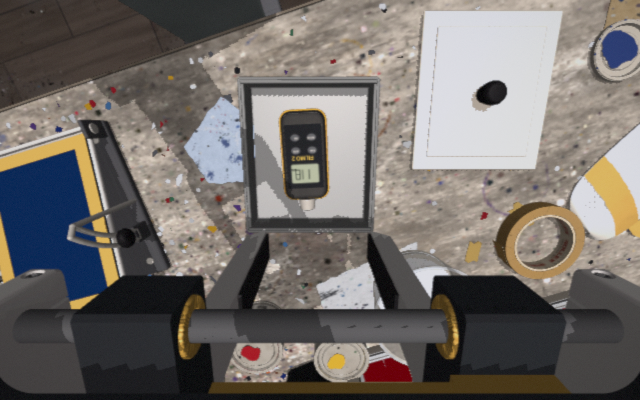

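```bash
cat > c.py <<'E'
from h import *
q=quat(frame([0,0,-1],[0,1,0])); obs=[]; p0=[.469,-.147,.066,-.02,.3]
for i,(x,y,z) in enumerate([(.52,-.10,.30),(.58,-.147,.30),(.52,-.20,.30)]):
    (r.move_to if i==0 else lambda p,_:r.move_l(p,vel=.25))([x,y,z],q)
    c=vision.get_calibration("wrist"); im=vision.snapshot("wrist"); save(f"p{i}.png",im)
    m=bluemask(im,proj(c,p0[:3])); qq,a=quad(m); print(np.round(qq).tolist(),a); obs.append((c,qq))
    for t in ["panel_face","panel_top_edge"]: print(t,[(np.round(k["at"],4),round(k["score"],2)) for k in models.mark_of(t,"wrist")[:1]])
for o in [obs]+[[k] for k in obs]:
    p,e=fitpanel(o,p0); print(np.round(p,4),np.degrees(p[3:]),np.round(e,1))
print(T.current_t())
for i in (0,1):
    pass
E
python3 c.py
```

```text
[[236.0, 72.0], [323.0, 73.0], [321.0, 209.0], [232.0, 209.0]] 12029.0
panel_face [(array([ 0.4685, -0.1453,  0.0699]), 0.88)]
panel_top_edge []
[[273.0, 17.0], [364.0, 18.0], [362.0, 160.0], [269.0, 158.0]] 13028.0
panel_face []
panel_top_edge [(array([ 0.5637, -0.1517,  0.0969]), 0.71)]
[[318.0, 72.0], [405.0, 74.0], [404.0, 209.0], [316.0, 209.0]] 11956.0
panel_face [(array([ 0.4695, -0.146 ,  0.07  ]), 0.59)]
panel_top_edge [(array([ 0.5652, -0.1492,  0.095 ]), 0.97)]
[ 0.4693 -0.1476  0.0597 -0.0196  0.2907] [-1.1231557  16.65521273] [ 1.6  0.8  0.3 -1.2 -0.  -0.5  2.1 -0.5  0.8  0.5 -0.7  0.9 -0.9  0.7
  0.8  1.   0.3  0.2 -1.5 -0.8 -2.2 -0.4 -0.5 -0.8]
[ 0.4699 -0.149   0.0571 -0.0172  0.2846] [-0.98374403 16.30429705] [ 0.4  0.6  0.  -1.2 -1.   0.5  0.5  0.1]
[ 0.4686 -0.1476  0.0559 -0.0203  0.2679] [-1.16060288 15.35009442] [-0.1 -0.3  0.1  0.1 -0.6 -0.   0.6  0.3]
[ 0.4705 -0.1461  0.056  -0.0191  0.2613] [-1.09601789 14.96873386] [ 0.   0.3  0.1 -0.7 -0.7  0.4  0.6 -0. ]
16.425
```

View pics/p0.png

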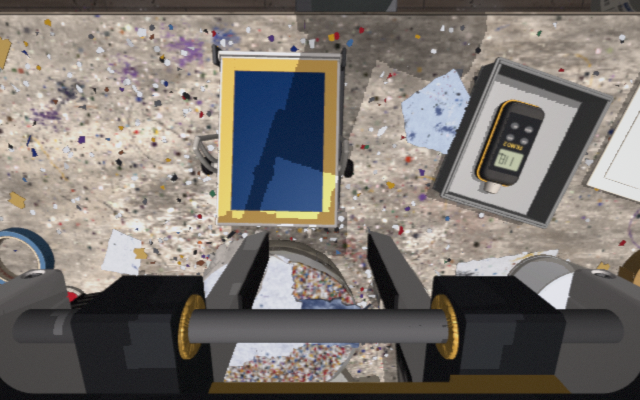

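```bash
cat > c2.py <<'E'
from h import *
import pickle
obs=[]; p0=[.469,-.147,.063,-.02,.29]
def grow(q):
    ctr=q.mean(0); e=np.roll(q,-1,0)-q; L=[]
    for i in range(4):
        d=e[i]/np.linalg.norm(e[i]); n=np.array([-d[1],d[0]]); 
        if n@(q[i]-ctr)<0: n=-n
        a=q[i]+.5*n; L.append(np.cross([*a,1],[*(a+d),1]))
    X=[np.cross(L[i-1],L[i]) for i in range(4)]; return np.array([x[:2]/x[2] for x in X])
for i,(x,y,z,ax) in enumerate([(.53,-.32,.27,[0,.55,-1]),(.53,.03,.27,[0,-.55,-1])]):
    r.move_to([x,y,z],quat(frame(ax,[0,1,0])))
    c=vision.get_calibration("wrist"); im=vision.snapshot("wrist"); save(f"s{i}.png",im)
    m=bluemask(im,proj(c,p0[:3])); qq,a=quad(m); print(np.round(qq).tolist(),a); obs.append((c,grow(qq)))
pickle.dump(obs,open("obs.pkl","wb"))
print(T.current_t())
# top-down views again from saved pictures (camera poses rebuilt from the TCP-fixed camera)
c=obs[-1][0]; Mt=mat(T.current_tool_rot()); pt=np.array(T.current_ee_pos()); Mc=mat(c["orientation"])
off=Mt.T@(np.array(c["position"])-pt); Rr=Mt.T@Mc; M0=frame([0,0,-1],[0,1,0])
for i,t in enumerate([(.52,-.10,.30),(.58,-.147,.30),(.52,-.20,.30)]):
    k=dict(c,position=np.array(t)+M0@off,orientation=quat(M0@Rr)); im=cv2.cvtColor(cv2.imread(f"pics/p{i}.png"),cv2.COLOR_BGR2RGB)
    qq,a=quad(bluemask(im,proj(k,p0[:3]))); obs.append((k,grow(qq)))
for o in [obs,obs[:2],obs[2:]]:
    p,e=fitpanel(o,p0); print(np.round(p,4),np.degrees(p[3:]),np.round(e,1))
E
python3 c2.py
```

```text
[[317.0, 63.0], [384.0, 71.0], [400.0, 192.0], [334.0, 199.0]] 8283.5
[[319.0, 64.0], [298.0, 200.0], [234.0, 189.0], [252.0, 69.0]] 8203.0
18.375
[ 0.4692 -0.1476  0.0655 -0.0193  0.2997] [-1.10668594 17.17280054] [ 1.2  0.2 -1.6  0.9 -3.1 -0.9 -0.4 -1.   1.9  1.  -1.1  0.8  0.2 -0.4
  3.  -0.4  1.3  1.5 -0.4 -0.6 -0.2 -0.5  1.9 -0.5  0.9  0.1 -0.9  0.5
 -0.8 -0.1  0.8  0.1  0.9  1.2 -1.5 -0.  -1.9 -0.5 -0.1 -0.7]
[ 0.4692 -0.1476  0.0663 -0.021   0.2969] [-1.20183207 17.00901474] [ 1.4  0.6 -1.5  1.  -2.4 -1.2  0.3 -1.1  1.4  1.4 -1.5  1.  -0.3 -0.7
  2.6 -0.5]
[ 0.4693 -0.1476  0.0632 -0.0186  0.2925] [-1.06464317 16.75863397] [ 1.3  1.   0.4 -1.1  0.2 -0.3  1.8 -0.4  0.6 -0.  -0.4  0.5 -0.6  0.4
  0.5  0.5  0.1  0.6 -1.4 -0.5 -2.  -0.3 -0.6 -0.5]
```

```bash
cat > d.py <<'E'
from h import *
a=np.radians(-15.7); q=quat(frame([0,0,-1],[-np.sin(a),np.cos(a),0])); g=np.array([.483,.1605])
gripper_to(.092)
r.move_to([*g,.20],q); print(r.move_l([*g,.07],vel=.2), r.move_l([*g,.036],vel=.06,guard=8),T.current_ee_pos())
gripper_to(.0,f_grip=30); print(T.current_opening(),T.current_finger_force(),T.current_ee_pos())
f0=np.array(T.current_wrist_force())
r.move_l([*g,.20],vel=.12); r.hold(.3); print(np.round(T.current_wrist_force()-f0,2),np.round(T.current_torque(),3),T.current_opening(),T.current_t())
c=vision.get_calibration("wrist"); save("held.png",vision.snapshot("wrist"))
for t in ["film_gauge","gauge_end_a"]: print(t,[(np.round(mat(T.current_tool_rot()).T@(np.array(m["at"])-T.current_ee_pos()),4),round(m["score"],2)) for m in models.mark_of(t,"wrist")[:2]])
E
python3 d.py
```

```text
False False [0.48302841 0.16049058 0.03584622]
0.05535787782797816 29.710610043257475 [0.48300661 0.16048879 0.03608184]
[-0.75  0.79 -1.08] [ 0.006 -0.005  0.045] 0.055340176180267334 23.725
film_gauge [(array([-0.0008, -0.0002,  0.0277]), 0.91)]
gauge_end_a [(array([0.0611, 0.0042, 0.0311]), 0.72), (array([-0.0638,  0.0006,  0.0294]), 0.6)]
```

View pics/held.png

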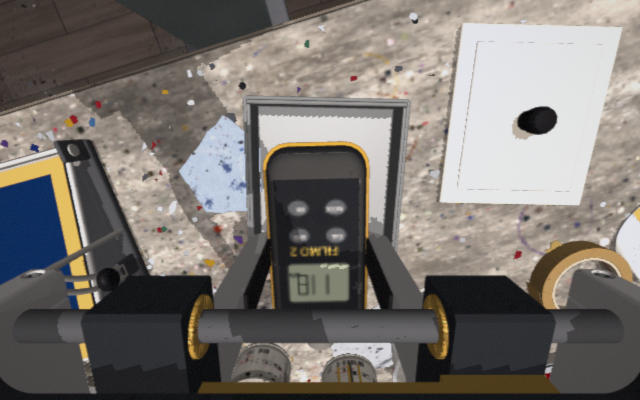

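```bash
cat > e.py <<'E'
from h import *
o,M=panelpose([.4692,-.1476,.0655,-.0195,.298]); n=M[:,2]
q=quat(frame(-n,M[:,1])); h=.030
P=lambda d: o+M[:,0]*(.001)+n*(h+d)
r.move_to(P(.10),q); print(T.current_t()); r.move_l(P(.02),vel=.15); r.hold(.3)
f0=np.array(T.current_wrist_force());t0=np.array(T.current_torque())
def st(s):
    Mt=mat(T.current_tool_rot()); f=Mt.T@(np.array(T.current_wrist_force())-f0); t=Mt.T@(np.array(T.current_torque())-t0)
    print(s,"f",np.round(f,2),"t",np.round(t,3),"d",round((np.array(T.current_ee_pos())-o)@n-h,4),T.current_opening(),round(T.current_finger_force(),1),T.current_t())
st("free"); print(r.move_l(P(-.012),vel=.01,guard=4)); st("touch"); r.hold(.3); st("hold")
E
python3 e.py
```

```text
25.0667
free f [0. 0. 0.] t [0. 0. 0.] d 0.0207 0.05548204467852529 29.6 26.05
True
touch f [-1.97  0.21 -5.43] t [ 0.032 -0.109 -0.004] d 0.0019 0.05561799603115659 29.9 27.8583
hold f [-1.99 -0.34 -6.32] t [ 0.039 -0.175  0.031] d 0.0019 0.05561649835157382 30.0 28.1583
```

```bash
cat >> e.py <<'E'
E
python3 - <<'E'
import re
s=open('e.py').read().split("r.move_to(P(.10)")
a=s[0]; b="def st"+s[1].split("def st")[1].split('st("free")')[0]
# zero readings: lifted 4 mm off to take them, then press in steps
open('f.py','w').write(a+b.replace("def st","r.move_l(P(.006),vel=.03); r.hold(.3); f0=np.array(T.current_wrist_force());t0=np.array(T.current_torque())\ndef st",1)+'''
print(r.move_l(P(-.012),vel=.008,guard=3)); st("touch")
d=(np.array(T.current_ee_pos())-o)@n-h
for k in range(1,7):
    r.move_l(P(d-.0005*k),vel=.01); r.hold(.2); st(k)
    if abs((np.array(T.current_wrist_force())-f0)@n)>9: break
''')
E
python3 f.py
```

```text
True
touch f [-1.81  0.52 -5.05] t [ 0.038 -0.112 -0.044] d 0.002 0.05560979507350079 29.9 29.6417
1 f [ 0.94  0.66 -8.2 ] t [-0.003  0.203  0.078] d 0.002 0.055647723543695474 30.1 30.1
2 f [  1.89   0.7  -13.57] t [0.038 0.407 0.067] d 0.0019 0.05533628776584286 30.4 30.55
```

```bash
python3 - <<'E'
from h import *
o,M=panelpose([.4692,-.1476,.0655,-.0195,.298])
w=[]
for _ in range(3): w.append(np.array(T.current_wrist_force())@M[:,2]); r.hold(.5)
print(w,T.current_finger_force(),T.current_opening())
for c in ["wrist","top","scene"]:
    im=vision.snapshot(c); save(f"end_{c}.png",im)
    for t in ["film_gauge","gauge_end_a","panel_top_edge","box_lid"]: print(c,t,[(np.round(M.T@(np.array(m["at"])-o),4) if t!="box_lid" else np.round(m["at"],3),round(m["score"],2)) for m in models.mark_of(t,c)[:2]])
print(T.current_t())
E
```

```text
[np.float64(12.573381549713321), np.float64(12.461971152096618), np.float64(12.71584989976986)] 30.40223326825071 0.05546992200808995
wrist film_gauge [(array([ 0.0049, -0.0032,  0.0041]), 0.68)]
wrist gauge_end_a [(array([-0.0611,  0.0028,  0.0045]), 0.79), (array([0.065 , 0.0015, 0.0009]), 0.78)]
wrist panel_top_edge [(array([ 0.0997, -0.0014,  0.0021]), 0.97)]
wrist box_lid []
top film_gauge [(array([ 0.0007, -0.0019,  0.0011]), 0.57)]
top gauge_end_a [(array([-0.0626,  0.0022,  0.0037]), 0.71), (array([ 0.0634, -0.0047,  0.0005]), 0.62)]
top panel_top_edge [(array([0.1083, 0.0027, 0.0028]), 0.84)]
top box_lid [(array([ 0.469,  0.392, -0.002]), 0.84), (array([ 0.574, -0.148,  0.095]), 0.61)]
scene film_gauge [(array([-0.0001, -0.0003,  0.0017]), 0.63), (array([-0.023 , -0.0022, -0.0615]), 0.33)]
scene gauge_end_a [(array([-0.0627,  0.    ,  0.0023]), 0.64)]
scene panel_top_edge [(array([ 0.1046,  0.0046, -0.0021]), 0.61)]
scene box_lid [(array([0.475, 0.392, 0.001]), 0.68)]
32.8
```

View pics/end_wrist.png

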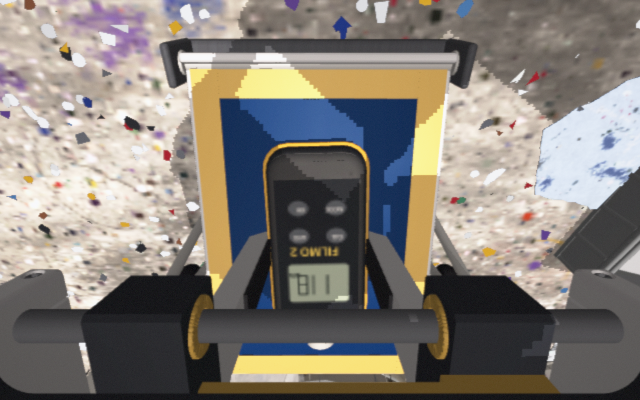

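View pics/end_scene.png

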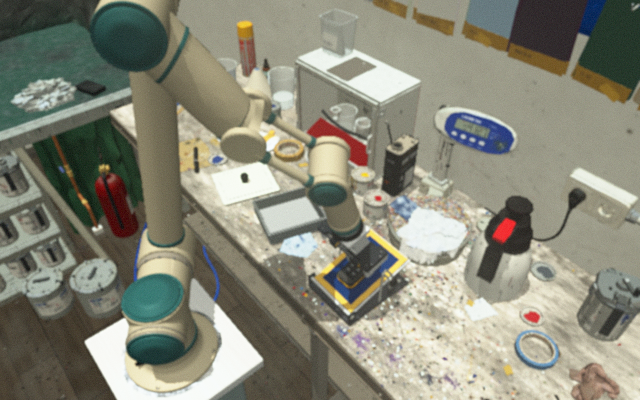

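The wrist picture shows the gauge centred on the blue paint: body at about (317,230), lower end at row 145, inside the tape edge at row 100. The scene picture shows it on the panel at (360,270), with the lid flat on the bench at (245,183). The push is steady at about 12.5 N, so I'm handing in.

```bash
python3 -c "
from h import *
print(r.sign_off())"
```

```text
the job is handed in; nothing more can be done
None
```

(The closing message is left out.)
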